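# Hold a sample blade snug in the plate fixture

## Task

First swing the fixture's hinged arm shut until it rests in its catch. Then pick up the green blade by its blue grip, slide it straight and level between the two brass plates until it drags snugly between them, stopping short of the red back stop, and finish still gripping it, held still at that depth. Leave the batteries and the breadboard alone.

Things in the scene. Friction and masses are not known exactly. Their poses are not given: they have to be found in the camera images.
- mouth (a point): Middle of the front edge of the fixture's lower brass plate, on its top face, 45 mm above the bench. x = straight in, the way the blade slides; y = across, to the left seen along x; z up. The plate is 56 mm wide (y) and 70 mm deep (x), with a short lip sloping down in front of this edge. A red back stop, 18 mm high, stands 65 mm in.
- fixture: The fixture, fixed to the bench: grey base 150 mm (x) x 190 mm (y), 12 mm thick; same axes as the mouth. Origin at the underside, 30 mm in from the mouth. A dark steel hinge post stands to the left, a dark steel catch to the right (-y). In front of the mouth there is nothing higher than the base once the arm is shut.
- hinge (a point): Point on the vertical hinge axis of the swing arm, on the fixture, 68 mm above the bench; 10 mm in and 55 mm to the left of the mouth (+y).
- swing_arm (a joint): Swing arm: aluminium bar (14 mm wide, 62 to 74 mm above the bench) that turns level about the hinge and carries the upper plate. 0 = shut: it points along the fixture's -y, over the plates, and rests in the catch (end stop); positive rad = swung open towards the fixture's -x; starts 0.5 to 1.1. Stays where it is left; 1 to 1.5 N at the peg moves it.
- peg (a point): Half-way up the upright blue peg at the arm's free end, by which the arm is swung: diameter 14 mm, 40 mm tall (74 to 114 mm above the bench), 125 mm from the hinge axis. When shut, the catch (top 78 mm above the bench) is 20 mm nearer the hinge.
- upper_plate: Sprung upper brass plate under the arm, 52 x 40 mm, mid-way across when shut. Origin: its hinge at the front edge, 2 mm in from the mouth, 12 mm above the lower plate; it slopes down almost to it 52 mm in. A blade flat on the lower plate meets it 41 mm in and lifts it on a spring: its press grows from nothing there to 9 N at 52 mm, then stays. The drag is 0.4 to 1 times the press (more if the blade is pushed down).
- blade_grip (a point): Centre of the upright blue grip rib of the blade: 30 mm long (x), 12 mm wide (y), from 6 to 56 mm above the blade's underside (this point 31 mm). It stands on a blue foot 40 x 30 mm, 6 mm thick. x = towards the blade's tip, z up. Loose, about 60 g, lying flat on the bench to the left or the right of the fixture.
- blade_tip (a point): Middle of the front end of the green blade: 3 mm thick (this point half-way), 18 mm wide, 80 mm long in front of the foot. 100 mm ahead (x) of the grip centre and 29.5 mm lower; same axes; the blade's underside is level with the foot's.
- blade: The same loose blade with its grip; origin under the grip centre, at the underside; x towards the tip, z up.
- battery_orange_mid (a point): Centre of a loose orange and black block battery, 46 x 26 x 17 mm, lying on the bench: to be left alone.
- battery_grey_mid (a point): Centre of a loose grey and black block battery, 46 x 26 x 17 mm, lying on the bench: to be left alone.
- breadboard_mid (a point): Centre of a loose white breadboard, 55 x 165 x 9 mm (long side y), lying on the bench: to be left alone.
Not all that is in view belongs to the job. Of the things that look like the fixture, the smaller one is meant.

How it is judged:
By the outcome, as a careful person would: the job done as asked, in the order asked, and still so for the second after the job is handed in, while the arm keeps its last pose, push and grip.
It also fails if it takes over 69 s, if anything falls off the work surface, if the arm or the gripper's body presses on something with over 40 N, if the wrist force passes 120 N, or if a joint passes its speed limit or range.

## Robot

A 6-joint arm with a two-finger parallel gripper is mounted at the origin on the work surface. World frame = base frame: x ahead of the robot, y to its left, z up, the work surface at z = 0. Lengths are in m, angles in rad, forces in N, time in s.
With the tool pointing down it reaches from about 0.4 to 0.825 m from the base axis. Payload 7 kg.
Tool frame: the origin (TCP) lies at the very end of the fingers, on their centre line; the grasp point (between the pads) lies 19 mm behind it; z points along the fingers, y is the direction in which the jaws open and shut (so a half turn about z gives the same grasp; the last joint's range is limited). The gripper opens to 88 mm and grips with 3 to 60 N. Pads are 19 mm wide; open, the fingers measure 130 mm over their backs; the gripper's body (78 mm by 193 mm) begins 47 mm behind the grasp point.
Start: joints at [1.461, 0.359, 0.012, 0, -1.224, -0.288], TCP at [0.261, 0.622, 0.191] pointing down, gripper open.
Joint ranges: [-3.07, 3.07], [-1.43, 2.12], [-1.02, 1.25], [-3.03, 1.67], [-3.05, -0], [-3.03, 3.03]. Speed limits (rad/s): [2.39, 2.39, 3.01, 3.14, 3.14, 3.14].

## Interface

Orientations are given as [roll, pitch, yaw] about the fixed x, y, z axes, in that order (R = Rz(yaw) Ry(pitch) Rx(roll)).
In Python, from station import arm gives the robot as it stands.
- The arm moves only by the shell command python3 -m inch 'ROWS' [FORCE]. ROWS is text: rows parted by semicolons, each of 7 numbers parted by spaces: the closure, from 0 (fully open) to 1 (shut), then the shift along the tool's x, y, z each as a share of 300 mm, from -1 to 1, then the turn, a rotation vector about the tool's x, y, z each as a share of 60 degrees, from -1 to 1. In form: grip tx ty tz rx ry rz; .... A call has 1 to 12 rows; each row is the pose to reach, as a shift and turn from the pose commanded when the call began, along the tool's axes at that moment; what a row does not reach only later rows make up. A row lasts 1/10 s, in which the tool goes at most 50 mm and 8.59 degrees, less where a joint would pass 70% of its speed; a pose out of reach is approached as far as the arm can. A call with a number of a shift or a turn outside -1 to 1 is refused whole. A call with a gripper value outside its range is refused whole. The fingers move at their own pace and stop on an object; FORCE is the grip in N (left out, the last holds). Time passes only in rows, so rows that repeat a pose let the fingers close. It gives the time, the measured TCP pose, the force and the opening at its end, in the units of the state.
- arm.get_state(): the state, without advancing time (a new reading comes with each control period).
- arm.grab_frame(name): name is "side" or "top"; returns a dict with "img" (420x560x3 uint8, red, green, blue), "range_z" (420x560 float32, m along the optical axis (not along the pixel's ray), 0 where there is no reading), "fx", "fy", "cx", "cy" (pixels), "dist" ([k1, k2, p1, p2, k3] as OpenCV has them; the pictures are not rectified), "extrinsics" (4x4, takes a point from world to camera coordinates). Camera axes: x right, y up, looking along -z (the intrinsics and any distortion apply to the point x, -y, -z); pixel columns grow to the right and rows downward; lengths in m; the calibration is good to about 2 mm. A picture is of the moment at which its call begins.
- arm.job_done(): hands the job in, once; it reports no verdict.
The state is a dict: "t": time; "q": joint angles; "qd": joint speeds; "joint_efforts": joint torques, N m; "eef_pos": TCP position; "ee_rot": TCP orientation; "force": force on the tool from outside, world axes, zero at the start; "moment": the same for the moment, N m; "width": finger opening in m.
Only numpy, scipy, OpenCV 4.12 (cv2) and the standard library are available. Lean on these libraries where they do the work, as an engineer would, in place of code of your own. Each camera call takes 0.05 s, during which the arm holds its last target.

## Working session

There is one attempt and no reset: what is moved stays moved. The work goes in short steps, Python scripts to look and compute and a shell command to move; the robot and the scene stay as the last step left them, time stands still between calls to the robot, and variables do not carry over. Pictures are saved under pics/ and viewed, and the job is handed in when it is done.

```bash
ls; mkdir -p pics; python3 - <<'E'
from station import arm
import cv2,pickle
s=arm.get_state();print(s)
for n in("side","top"):
    f=arm.grab_frame(n);pickle.dump(f,open(f"{n}0.pkl","wb"))
    cv2.imwrite(f"pics/{n}0.png",f["img"][...,::-1])
    print(n,f["fx"],f["cx"],f["cy"],f["dist"],f["extrinsics"])
E
```

```text
pics
{'t': 0.0, 'q': array([ 1.46110848e+00,  3.59400911e-01,  1.10818100e-02, -3.45960060e-04,
       -1.22411737e+00, -2.88119605e-01]), 'qd': array([ 0.001011  , -0.00044983,  0.00088186,  0.00011121,  0.00062824,
        0.00147346]), 'joint_efforts': array([ 8.32399819e-04, -5.82725751e+01,  2.93051648e+01,  6.99758291e+00,
        6.78404438e-03, -1.48048230e-04]), 'eef_pos': array([0.2613009 , 0.62178183, 0.18982442]), 'ee_rot': array([ 3.13992769e+00, -1.54272806e-04, -3.97925136e-01]), 'force': array([0.04210675, 0.16649795, 0.58388544]), 'moment': array([-0.03612366, -0.01786295,  0.02450459]), 'width': 0.08754639037198732}
side 459.1983798068931 274.75439094050574 206.27143255821417 [-0.13054895  0.          0.          0.          0.        ] [[ 0.95118753 -0.30860165 -0.00270043 -0.5286034 ]
 [ 0.17741286  0.53962916  0.8229976  -0.19695538]
 [-0.25252119 -0.78330415  0.56803843 -0.7515386 ]
 [ 0.          0.          0.          1.        ]]
top 446.1688266609647 279.44142702195694 211.43360683039575 [-0.13875907  0.          0.          0.          0.        ] [[ 0.02753638 -0.99919591  0.0291425  -0.01627586]
 [ 0.98212762  0.03247319  0.18539372 -0.56529759]
 [-0.186191    0.02351659  0.98223209 -0.86290384]
 [ 0.          0.          0.          1.        ]]
```

View pics/side0.png

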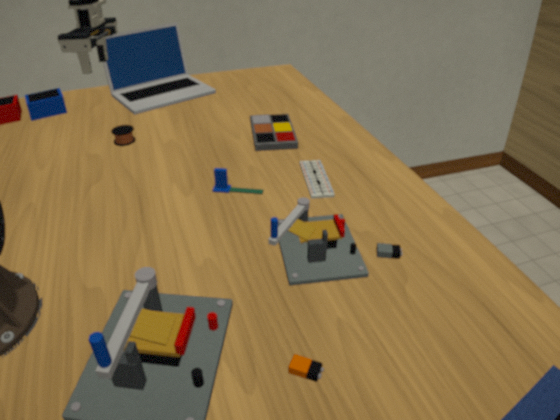

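View pics/top0.png

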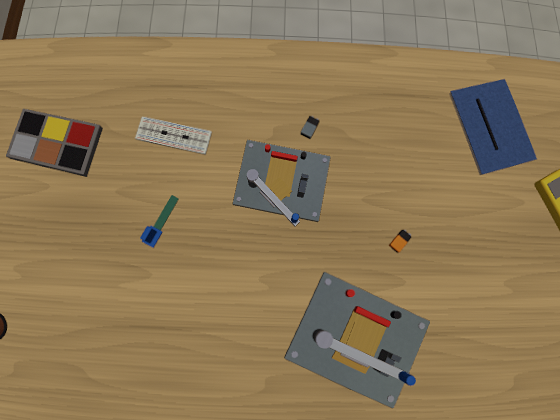

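The smaller fixture is at about (282,180) in the top view, its hinge at (253,176) and its peg at (295,218). The blade lies to its left with the grip at (151,237) and the tip at (175,198). I'll zoom in on these.

```bash
cat > h.py <<'E'
import numpy as np,cv2,pickle
def cam(f):
    K=np.array([[f["fx"],0,f["cx"]],[0,f["fy"],f["cy"]],[0,0,1.]]);E=np.array(f["extrinsics"]);return K,np.array(f["dist"],float),E
def ray(f,uv):
    K,d,E=cam(f);n=cv2.undistortPoints(np.array([[uv]],float),K,d)[0,0]
    D=E[:3,:3].T@np.array([n[0],-n[1],-1]);C=-E[:3,:3].T@E[:3,3];return C,D
def onz(f,uv,z):
    C,D=ray(f,uv);return C+D*(z-C[2])/D[2]
def bydepth(f,uv):
    C,D=ray(f,uv);return C+D*f["range_z"][int(round(uv[1])),int(round(uv[0]))]
def proj(f,P):
    K,d,E=cam(f);P=np.atleast_2d(P);c=P@E[:3,:3].T+E[:3,3];c=c*[1,-1,-1]
    return cv2.projectPoints(c,np.zeros(3),np.zeros(3),K,d)[0][:,0]
def cloud(f):
    K,d,E=cam(f);v,u=np.mgrid[:420,:560];n=cv2.undistortPoints(np.stack([u,v],-1).reshape(-1,1,2).astype(float),K,d)[:,0]
    z=f["range_z"].reshape(-1,1);c=np.hstack([n[:,:1],-n[:,1:],-np.ones_like(z)])*z
    return ((c-E[:3,3])@E[:3,:3]).reshape(420,560,3)
E
python3 - <<'E'
from h import *
f=pickle.load(open("top0.pkl","rb"));g=pickle.load(open("side0.pkl","rb"))
c=f["img"][130:235,225:345,::-1];cv2.imwrite("pics/c1.png",cv2.resize(c,None,fx=5.5,fy=5.5,interpolation=cv2.INTER_CUBIC))
c=f["img"][185:255,130:200,::-1];cv2.imwrite("pics/c2.png",cv2.resize(c,None,fx=8,fy=8,interpolation=cv2.INTER_CUBIC))
c=g["img"][190:285,260:375,::-1];cv2.imwrite("pics/c3.png",cv2.resize(c,None,fx=6,fy=6,interpolation=cv2.INTER_CUBIC))
X=cloud(f)
for uv in [(253,176),(295,218),(151,237),(240,204),(300,215),(173,135)]: print(uv,X[uv[1],uv[0]].round(4))
E
```

```text
(253, 176) [0.6323 0.057  0.0772]
(295, 218) [ 0.5423 -0.0278  0.1136]
(151, 237) [0.5069 0.268  0.0276]
(240, 204) [0.5869 0.0852 0.0114]
(300, 215) [ 0.567  -0.0445  0.0117]
(173, 135) [0.7403 0.2429 0.0082]
```

View pics/c1.png

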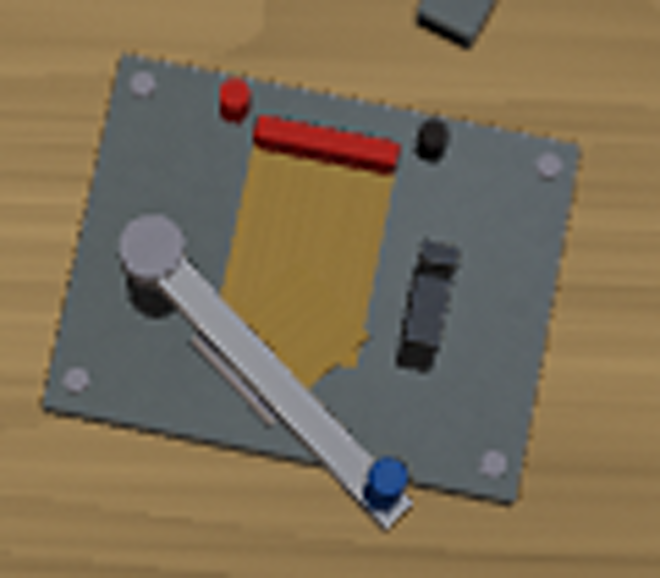

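View pics/c2.png

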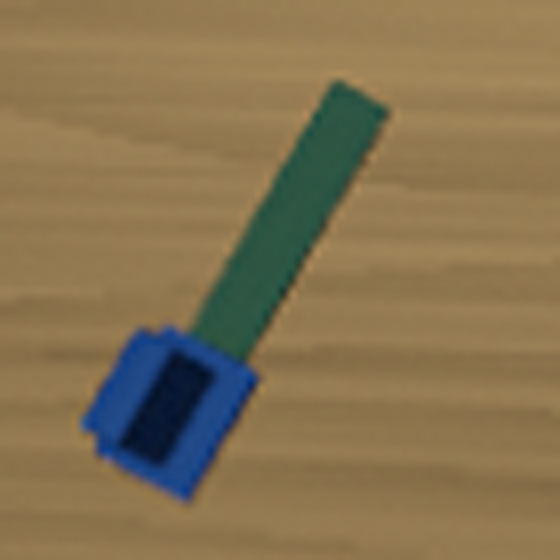

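View pics/c3.png

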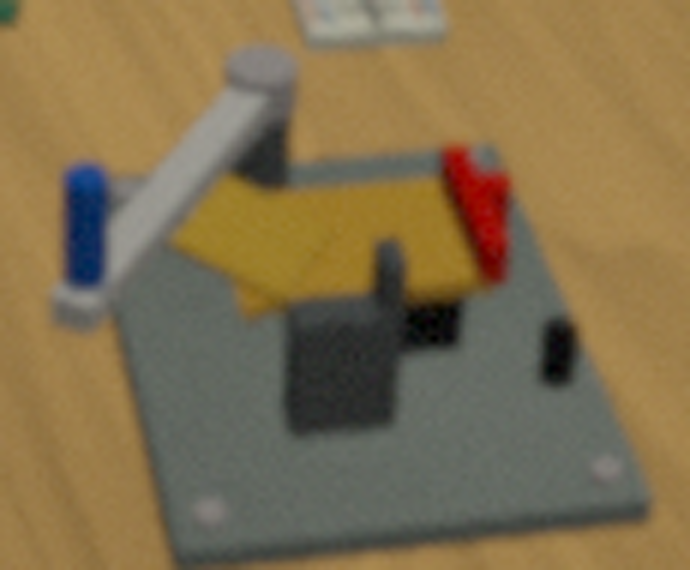

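```bash
cat > fit.py <<'E'
from h import *
from scipy.optimize import least_squares
f=pickle.load(open("top0.pkl","rb"));g=pickle.load(open("side0.pkl","rb"))
def T(p,L): 
    c,s=np.cos(p[2]),np.sin(p[2]);L=np.asarray(L,float);return np.c_[p[0]+c*L[:,0]-s*L[:,1],p[1]+s*L[:,0]+c*L[:,1],L[:,2]]
def px(U,s,off): return (np.array(U,float)+.5)/s-.5+off
# fixture
L=np.array([[.075,.095,.012],[.075,-.095,.012],[-.075,-.095,.012],[-.075,.095,.012]])
U=px([[122,55],[580,148],[515,500],[42,408]],5.5,[225,130])
r=least_squares(lambda p:(proj(f,T(p,L))-U).ravel(),[.62,0,-.2]);print("fix top",r.x.round(4),r.fun.round(2))
U2=px([[490,147],[648,505],[180,558]],6,[260,190])
L2=L[[0,1,2]]
r2=least_squares(lambda p:(proj(g,T(p,L2))-U2).ravel(),r.x);print("fix side",r2.x.round(4),r2.fun.round(2))
B=np.array([[.1,.009,.003],[.1,-.009,.003],[.02,.009,.003],[.02,-.009,.003],[.02,-.015,.006],[-.02,-.015,.006]])
V=px([[338,80],[388,112],[193,330],[245,362],[258,378],[190,500]],8,[130,185])
rb=least_squares(lambda p:(proj(f,T(p,B))-V).ravel(),[.51,.27,-.5]);print("blade",rb.x.round(4),rb.fun.round(2))
X=cloud(f)
m=X[225:250,140:165].reshape(-1,3)
for lo,hi in((.045,.065),(.002,.012)):
  k=m[(m[:,2]>lo)&(m[:,2]<hi)];print(lo,len(k),k.mean(0) if len(k) else 0)
F=r.x
mo=T(F,[[-.03,0,.045],[-.02,.055,.078]]);print("mouth,hinge",mo.round(4))
hd=X[168:185,245:262].reshape(-1,3);k=hd[hd[:,2]>.073];print("hinge top meas",k.mean(0).round(4),len(k))
pg=X[208:225,286:304].reshape(-1,3);k=pg[pg[:,2]>.105];print("peg top meas",k.mean(0).round(4),len(k))
rt=px([167,405],8,[130,185]);print("rib top",onz(f,rt,.056),T(rb.x,[[0,0,.056]]))
pk=px([388,478],5.5,[225,130]);print("peg top",onz(f,pk,.114)); h=px([152,247],5.5,[225,130]);print(onz(f,h,.08))
E
python3 fit.py
```

```text
fix top [ 0.6443 -0.0035 -0.1682] [-0.32 -0.46  0.43 -0.66  0.31  0.84 -0.41  0.18]
fix side [ 0.642  -0.006  -0.1599] [-0.09 -0.2   1.33 -0.33 -1.21  0.21]
blade [ 0.5116  0.2724 -0.4575] [-0.17 -0.23  0.63 -0.45 -0.56  0.41  0.02  0.31  0.45 -0.58 -0.38  0.5 ]
0.045 106 [0.51036455 0.27171033 0.05417726]
0.002 160 [0.51267304 0.2667005  0.00505321]
mouth,hinge [[0.6147 0.0015 0.045 ]
 [0.6338 0.0541 0.078 ]]
hinge top meas [0.6305 0.0561 0.0828] 144
peg top meas [ 0.542  -0.0267  0.1313] 45
rib top [0.50717026 0.26187377 0.056     ] [[0.51157328 0.27241236 0.056     ]]
peg top [ 0.5451251  -0.02798011  0.114     ]
[0.63460729 0.05862152 0.08      ]
```

```bash
cat > go.py <<'E'
import sys,numpy as np
from station import arm
from scipy.spatial.transform import Rotation as R
def rel(tgts,quiet=False):
    s=arm.get_state();p=s["eef_pos"];R0=R.from_euler("xyz",s["ee_rot"])
    for x,y,z,yaw in tgts:
        d=R0.inv().apply(np.array([x,y,z])-p)/.3
        w=(R0.inv()*R.from_euler("xyz",[np.pi,0,yaw])).as_rotvec()/(np.pi/3)
        print(np.r_[d,w].round(4))
if __name__=="__main__":
    v=list(map(float,sys.argv[1:]));rel(np.reshape(v,(-1,4)))
E
python3 go.py .38 .32 .19 -.6 .514 .004 .19 -.8; python3 - <<'E'
import numpy as np
h=np.array([.6345,.0565]);pk=np.array([.545,-.028]);a=pk-h;print(np.hypot(*a)); yf=-.165
th=np.arctan2(a[1],a[0]); print("open", (yf-np.pi/2)-th)
E
```

```text
[ 7.545e-01  7.741e-01  1.000e-03  1.500e-03 -3.000e-04  1.930e-01]
[ 1.5744e+00  1.5721e+00  2.4000e-03  1.4000e-03 -5.0000e-04  3.8400e-01]
0.12308736734531284
open 0.6491258901436776
```

```bash
python3 -m inch '1 0.755 0.774 0 0 0 0.19;1 0.755 0.774 0 0 0 0.19;1 0.755 0.774 0 0 0 0.19;1 0.755 0.774 0 0 0 0.19;1 0.755 0.774 0 0 0 0.19;1 0.755 0.774 0 0 0 0.19;1 0.755 0.774 0 0 0 0.19;1 0.755 0.774 0 0 0 0.19' 10; python3 go.py .514 .004 .19 -.8
```

```text
t: 0.9
eef_pos: [0.3808, 0.3174, 0.1909]
ee_rot: [3.141, 0.0, -0.6]
force: [-0.2, 0.6, 0.4]
width: 0.0293
[9.561e-01 6.120e-01 3.000e-03 2.000e-04 2.000e-04 1.913e-01]
```

```bash
python3 -m inch '1 0.956 0.612 0 0 0 0.19;1 0.956 0.612 0 0 0 0.19;1 0.956 0.612 0 0 0 0.19;1 0.956 0.612 0 0 0 0.19;1 0.956 0.612 0 0 0 0.19;1 0.956 0.612 0 0 0 0.19;1 0.956 0.612 0 0 0 0.19;1 0.956 0.612 0 0 0 0.19;1 0.956 0.612 0 0 0 0.19'; python3 go.py .514 .004 .088 -.8; 
```

```text
t: 1.8
eef_pos: [0.5145, 0.0068, 0.1902]
ee_rot: [3.141, 0.001, -0.798]
force: [0.1, 0.7, -0.3]
width: 0.0007
[0.0058 0.0072 0.3406 0.0009 0.0006 0.0017]
```

```bash
python3 -m inch '1 0 0 0.34 0 0 0;1 0 0 0.34 0 0 0;1 0 0 0.34 0 0 0;1 0 0 0.34 0 0 0'; python3 - <<'E'
from station import arm
import cv2,pickle
for n in("side","top"):
    f=arm.grab_frame(n);pickle.dump(f,open(f"{n}1.pkl","wb"))
    im=f["img"][...,::-1]
    im=im[120:300,200:420] if n=="side" else im[130:270,220:360]
    cv2.imwrite(f"pics/{n}1.png",cv2.resize(im,None,fx=3.3 if n=="side" else 4.2,fy=3.3 if n=="side" else 4.2))
E
```

```text
t: 2.2
eef_pos: [0.5142, 0.0082, 0.0891]
ee_rot: [3.14, 0.0, -0.794]
force: [0.9, 0.7, 0.0]
width: 0.0001
```

View pics/side1.png

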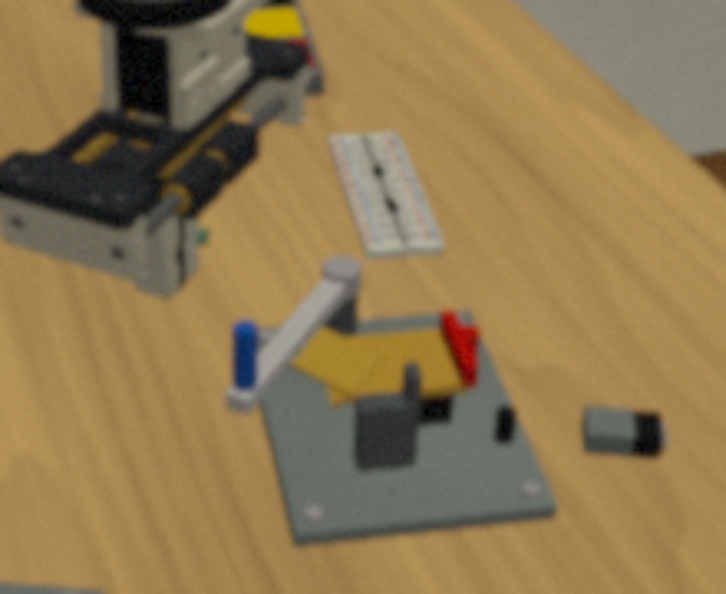

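View pics/top1.png

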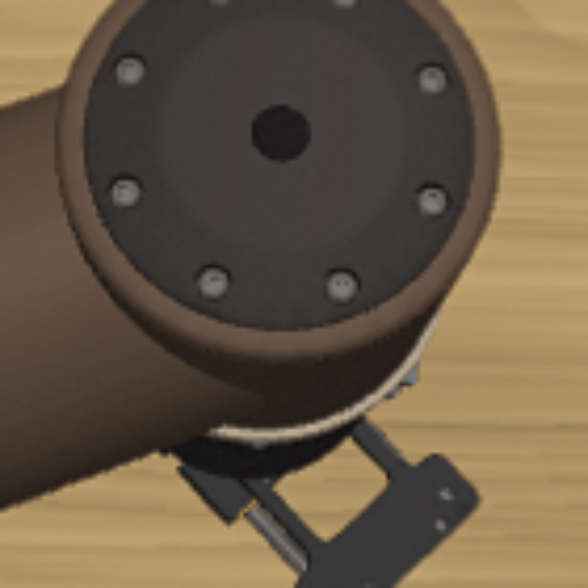

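```bash
python3 - <<'E'
from h import *
g=pickle.load(open("side1.pkl","rb"))
u=proj(g,[[.514,.008,.089],[.514,.008,.15]]);print(u,(u-[200,120])*3.3)
E=g["extrinsics"];print(-E[:3,:3].T@E[:3,3])
cv2.imwrite("pics/s1f.png",g["img"][...,::-1])
E
```

```text
[[251.50404979 221.73505643]
 [250.40536079 193.68617311]] [[169.9633643  335.72568622]
 [166.33769062 243.16437128]]
[ 0.34796396 -0.64552832  0.58756915]
```

View pics/s1f.png

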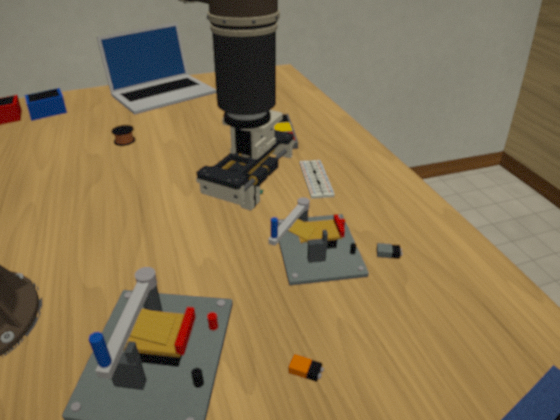

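```bash
python3 - <<'E'
from h import *
g=pickle.load(open("side1.pkl","rb"));X=cloud(g)
for uv in [(205,180),(225,192),(240,195),(245,200),(250,203),(255,198),(257,192),(262,180),(285,135),(270,150)]: print(uv,X[uv[1],uv[0]].round(3))
f=pickle.load(open("top1.pkl","rb"));Y=cloud(f)
for uv in [(322,245),(330,250),(310,250),(300,262)]: print('t',uv,Y[uv[1],uv[0]].round(3))
im=g["img"][100:240,180:320,::-1];cv2.imwrite("pics/s1g.png",cv2.resize(im,None,fx=4.2,fy=4.2))
a=np.array([.514,.008]);y=np.array([np.sin(-.794),-np.cos(-.794)])
for k in(-.096,.096):print(k,a+y*k,proj(g,[[*(a+y*k),.155]]))
E
```

```text
(205, 180) [ 0.43  -0.047  0.226]
(225, 192) [ 0.456 -0.063  0.209]
(240, 195) [ 0.475 -0.08   0.21 ]
(245, 200) [ 0.5   -0.006  0.149]
(250, 203) [ 0.507 -0.012  0.145]
(255, 198) [0.52  0.    0.145]
(257, 192) [0.525 0.006 0.153]
(262, 180) [ 0.523 -0.036  0.202]
(285, 135) [0.591 0.048 0.233]
(270, 150) [0.551 0.01  0.228]
t (322, 245) [ 0.478 -0.065  0.236]
t (330, 250) [ 0.47  -0.079  0.235]
t (310, 250) [ 0.469 -0.046  0.234]
t (300, 262) [ 0.45  -0.03   0.232]
-0.096 [0.58246364 0.07529583] [[275.69019122 166.92607293]]
0.096 [ 0.44553636 -0.05929583] [[220.14383633 220.30788797]]
```

View pics/s1g.png

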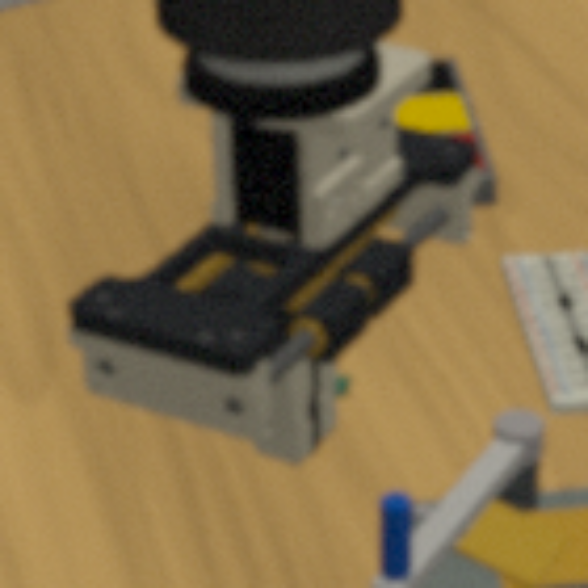

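```bash
python3 - <<'E'
from station import arm
from h import *
print(arm.get_state()["eef_pos"],arm.get_state()["t"],arm.get_state()["q"])
g=arm.grab_frame("side");pickle.dump(g,open("side2.pkl","wb"));X=cloud(g)
for uv in [(205,180),(225,192),(240,195),(245,200),(250,203),(255,198)]: print(uv,X[uv[1],uv[0]].round(3))
im=g["img"][100:240,180:320,::-1];cv2.imwrite("pics/s2g.png",cv2.resize(im,None,fx=4.2,fy=4.2))
E
```

```text
[0.51618284 0.00860409 0.0912154 ] 2.3 [ 0.3980078   0.18737826 -0.47461294  0.00101975 -0.90564474  0.37829421]
(205, 180) [ 0.43  -0.043  0.224]
(225, 192) [ 0.456 -0.061  0.208]
(240, 195) [ 0.476 -0.079  0.21 ]
(245, 200) [ 0.501 -0.002  0.146]
(250, 203) [ 0.508 -0.01   0.143]
(255, 198) [0.52  0.001 0.144]
```

View pics/s2g.png

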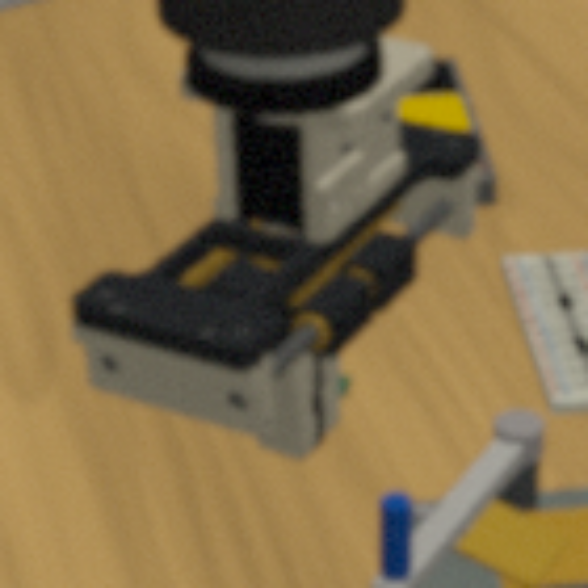

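```bash
python3 - <<'E'
from h import *
g=pickle.load(open("side0.pkl","rb"));X=cloud(g)
print(proj(g,[[.261,.622,.19]]))
for uv in [(70,42),(85,60),(86,66),(86,70),(88,71),(101,55),(105,55),(103,60)]: print(uv,X[uv[1],uv[0]].round(3))
im=g["img"][0:100,40:140,::-1];cv2.imwrite("pics/s0g.png",cv2.resize(im,None,fx=5,fy=5))
E
```

```text
[[98.95792475 79.34572458]]
(70, 42) [0.216 0.536 0.318]
(85, 60) [0.24  0.563 0.263]
(86, 66) [0.24  0.566 0.246]
(86, 70) [0.238 0.565 0.236]
(88, 71) [0.242 0.566 0.233]
(101, 55) [0.276 0.661 0.244]
(105, 55) [0.286 0.661 0.243]
(103, 60) [0.279 0.655 0.232]
```

View pics/s0g.png

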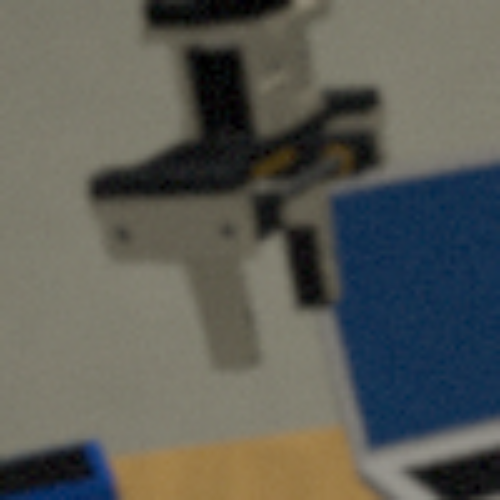

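```bash
python3 -m inch '1 -0.12 0 0 0 0 0;1 -0.12 0 0.17 0 0 0;1 -0.12 0 0.17 0 0 0;1 -0.12 0 0.17 0 0 0'; python3 - <<'E'
from station import arm
from h import *
s=arm.get_state();print(s["eef_pos"],s["t"],s["force"])
g=arm.grab_frame("side");pickle.dump(g,open("side3.pkl","wb"));X=cloud(g)
print(proj(g,[s["eef_pos"]]))
im=g["img"][100:240,160:300,::-1];cv2.imwrite("pics/s3g.png",cv2.resize(im,None,fx=4.2,fy=4.2))
for r in range(205,236,3): print(r,[tuple(X[r,c].round(3)) for c in (228,234,240)])
E
```

```text
t: 2.75
eef_pos: [0.4898, 0.0333, 0.039]
ee_rot: [3.141, -0.0, -0.795]
force: [-0.0, 0.1, 0.8]
width: 0.0007
[0.48978988 0.03327918 0.0390435 ] 2.75 [-0.02185849  0.11734394  0.80015824]
[[236.63033818 237.54872102]]
205 [(np.float64(0.466), np.float64(-0.027), np.float64(0.159)), (np.float64(0.485), np.float64(0.013), np.float64(0.129)), (np.float64(0.488), np.float64(-0.019), np.float64(0.149))]
208 [(np.float64(0.465), np.float64(-0.033), np.float64(0.157)), (np.float64(0.484), np.float64(0.013), np.float64(0.122)), (np.float64(0.498), np.float64(0.028), np.float64(0.11))]
211 [(np.float64(0.474), np.float64(0.018), np.float64(0.115)), (np.float64(0.484), np.float64(0.013), np.float64(0.116)), (np.float64(0.499), np.float64(0.032), np.float64(0.1))]
214 [(np.float64(0.473), np.float64(0.017), np.float64(0.109)), (np.float64(0.484), np.float64(0.013), np.float64(0.11)), (np.float64(0.498), np.float64(0.028), np.float64(0.096))]
217 [(np.float64(0.474), np.float64(0.024), np.float64(0.097)), (np.float64(0.483), np.float64(0.011), np.float64(0.104)), (np.float64(0.498), np.float64(0.
[... 415 characters left out ...]
p.float64(0.124), np.float64(0.001)), (np.float64(0.482), np.float64(0.012), np.float64(0.084)), (np.float64(0.517), np.float64(0.119), np.float64(-0.001))]
229 [(np.float64(0.49), np.float64(0.116), np.float64(-0.0)), (np.float64(0.501), np.float64(0.109), np.float64(0.002)), (np.float64(0.514), np.float64(0.107), np.float64(0.001))]
232 [(np.float64(0.487), np.float64(0.104), np.float64(0.001)), (np.float64(0.499), np.float64(0.103), np.float64(-0.001)), (np.float64(0.511), np.float64(0.098), np.float64(-0.001))]
235 [(np.float64(0.485), np.float64(0.098), np.float64(-0.002)), (np.float64(0.497), np.float64(0.091), np.float64(0.0)), (np.float64(0.509), np.float64(0.088), np.float64(-0.0))]
```

View pics/s3g.png

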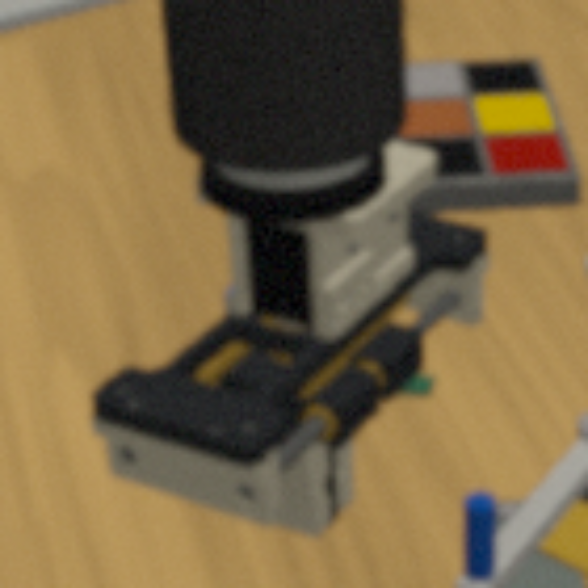

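```bash
python3 -m inch '1 0 0 0.05 0 0 0;1 0 0 0.09 0 0 0;1 0 0 0.09 0 0 0;1 0 0 0.10 0 0 0;1 0 0 0.11 0 0 0;1 0 0 0.11 0 0 0'; python3 -m inch '1 0 0 0.007 0 0 0;1 0 0 0.007 0 0 0'
```

```text
t: 3.4
eef_pos: [0.4896, 0.0332, 0.0052]
ee_rot: [-3.141, -0.0, -0.796]
force: [-1.4, -0.1, -0.2]
width: 0.0008
t: 3.6
eef_pos: [0.4892, 0.0331, 0.0027]
ee_rot: [-3.142, -0.0, -0.796]
force: [-0.4, -0.3, 0.7]
width: 0.0004
```

```bash
python3 -m inch '1 0 0 0.007 0 0 0;1 0 0 0.014 0 0 0';python3 - <<'E'
from station import arm
s=arm.get_state();print(s["eef_pos"],s["force"])
E
```

```text
t: 3.8
eef_pos: [0.4893, 0.0332, -0.0016]
ee_rot: [-3.141, -0.0, -0.796]
force: [0.1, 0.1, -0.1]
width: 0.0002
[ 0.48926313  0.03316106 -0.00161253] [ 0.08951051  0.1251589  -0.11336598]
```

```bash
python3 -m inch '1 0 0 0.007 0 0 0;1 0 0 0.014 0 0 0;1 0 0 0.014 0 0 0';python3 -m inch '1 0 0 0.007 0 0 0;1 0 0 0.014 0 0 0;1 0 0 0.014 0 0 0'; python3 - <<'E'
from station import arm
from h import *
g=arm.grab_frame("side");pickle.dump(g,open("side4.pkl","wb"))
im=g["img"][100:260,160:300,::-1];cv2.imwrite("pics/s4g.png",cv2.resize(im,None,fx=3.7,fy=3.7))
E
```

```text
t: 4.1
eef_pos: [0.4889, 0.033, -0.0061]
ee_rot: [3.141, 0.0, -0.796]
force: [-0.7, 0.1, 0.2]
width: 0.0004
t: 4.4
eef_pos: [0.489, 0.033, -0.0102]
ee_rot: [3.141, 0.0, -0.796]
force: [-0.6, -1.7, 0.7]
width: 0.0004
```

View pics/s4g.png

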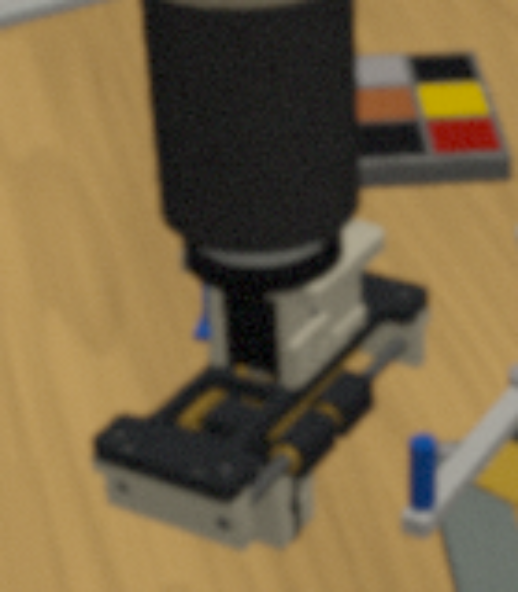

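```bash
python3 - <<'E'
from h import *
from scipy.optimize import least_squares
g=pickle.load(open("side3.pkl","rb"))
U=np.array([[325,535],[272,520],[350,505]])/4.2+[160,100]
ps=-.795;tx=np.array([np.cos(ps),np.sin(ps),0]);ty=np.array([np.sin(ps),-np.cos(ps),0])
def m(p,hy):
    c=p[:3];hx=p[3];return np.array([c+tx*hx+ty*hy,c-tx*hx+ty*hy,c+tx*hx-ty*hy])
for hy in(.018,.021,.024):
    r=least_squares(lambda p:(proj(g,m(p,hy))-U).ravel(),[.49,.033,.08,.01]);print(hy,r.x.round(4),r.fun.round(2))
E
```

```text
0.018 [ 0.5567  0.3716 -0.1778  0.0198] [-0.42  0.04  0.11 -0.34  0.31  0.3 ]
0.021 [ 0.5915  0.5411 -0.3054  0.023 ] [-0.42  0.04  0.11 -0.34  0.31  0.3 ]
0.024 [ 0.6263  0.7106 -0.433   0.0263] [-0.42  0.04  0.11 -0.34  0.31  0.3 ]
```

```bash
python3 - <<'E'
from h import *
from scipy.optimize import least_squares
g=pickle.load(open("side3.pkl","rb"));X=cloud(g)
U=np.array([[325,535],[272,520],[350,505]])/4.2+[160,100]
ps=-.795;tx=np.array([np.cos(ps),np.sin(ps),0]);ty=np.array([np.sin(ps),-np.cos(ps),0])
def m(p,z):
    c=np.r_[p[:2],z];hx,hy=p[2:];return np.array([c+tx*hx+ty*hy,c-tx*hx+ty*hy,c+tx*hx-ty*hy])
for z in (.076,.08,.084,.088):
    r=least_squares(lambda p:(proj(g,m(p,z))-U).ravel(),[.49,.033,.01,.01]);print(z,r.x.round(4))
pts=X[195:232,215:250].reshape(-1,3);k=pts[(pts[:,2]>.075)&(pts[:,2]<.115)]
print(len(k),k[:,2].min());q=k-[.4898,.0333,0]
print("toolx pct",np.percentile(q@tx,[2,10,50,90,98]).round(4),"tooly",np.percentile(q@ty,[2,10,50,90,98]).round(4))
E
```

```text
0.076 [0.4875 0.0343 0.0132 0.012 ]
0.08 [0.4864 0.029  0.0131 0.0119]
0.084 [0.4853 0.0236 0.013  0.0118]
0.088 [0.4842 0.0183 0.0129 0.0117]
271 0.07593302757819398
toolx pct [-0.0067 -0.0033  0.0084  0.0102  0.0107] tooly [-0.0128 -0.0078  0.0152  0.0207  0.0227]
```

```bash
cat > arc.py <<'E'
from go import *
h=np.array([.6335,.0565]);yf=-.165;z=float(sys.argv[1])
x_=np.array([np.cos(yf),np.sin(yf)]);y_=np.array([-x_[1],x_[0]])
t=[]
for th in map(float,sys.argv[2:]):
    a=-y_*np.cos(th)-x_*np.sin(th);d=x_*np.cos(th)-y_*np.sin(th)
    p=h+.125*a-.0175*d;t.append((*p,z,yf-th))
print(np.round(t,4))
rel(t)
E
python3 -m inch '1 0 0 -0.1 0 0 0;1 0 0 -0.19 0 0 0;1 0 0 -0.19 0 0 0;1 0 0 -0.19 0 0 0'; python3 arc.py .047 .75 .65 .55 .45 .35 .25 .15 .05 0
```

```text
t: 4.85
eef_pos: [0.4896, 0.0334, 0.0476]
ee_rot: [-3.14, -0.0, -0.796]
force: [-0.5, -0.5, -0.1]
width: 0.0003
[[ 0.5238 -0.0059  0.047  -0.915 ]
 [ 0.5305 -0.0165  0.047  -0.815 ]
 [ 0.5383 -0.0264  0.047  -0.715 ]
 [ 0.5471 -0.0355  0.047  -0.615 ]
 [ 0.5567 -0.0437  0.047  -0.515 ]
 [ 0.5671 -0.0508  0.047  -0.415 ]
 [ 0.5781 -0.0569  0.047  -0.315 ]
 [ 0.5897 -0.0619  0.047  -0.215 ]
 [ 0.5957 -0.0639  0.047  -0.165 ]]
[ 0.1732  0.0101  0.0021 -0.0018 -0.0003  0.1137]
[ 0.2143  0.0188  0.0021 -0.0018 -0.0004  0.0182]
[ 0.2561  0.0234  0.0021 -0.0017 -0.0005 -0.0773]
[ 0.2982  0.0237  0.0022 -0.0017 -0.0006 -0.1728]
[ 0.34    0.0199  0.0022 -0.0017 -0.0006 -0.2682]
[ 0.3813  0.0118  0.0022 -0.0017 -0.0007 -0.3637]
[ 4.216e-01 -3.000e-04  2.300e-03 -1.600e-03 -8.000e-04 -4.592e-01]
[ 0.4605 -0.0163  0.0023 -0.0016 -0.0009 -0.5547]
[ 0.4793 -0.0258  0.0023 -0.0016 -0.0009 -0.6025]
```

Push to θ≈0.35 first, then check the force.

```bash
python3 -m inch '1 0.11 0.01 0 0 0 0.02;1 0.16 0.015 0 0 0 0.02;1 0.19 0.018 0 0 0 0.02;1 0.214 0.019 0 0 0 0.018;1 0.235 0.021 0 0 0 -0.03;1 0.256 0.023 0 0 0 -0.077;1 0.277 0.024 0 0 0 -0.12;1 0.298 0.024 0 0 0 -0.173;1 0.319 0.022 0 0 0 -0.22;1 0.34 0.02 0 0 0 -0.268;1 0.34 0.02 0 0 0 -0.268'; python3 - <<'E'
from station import arm
from h import *
s=arm.get_state();print(s["force"],s["eef_pos"])
g=arm.grab_frame("side");pickle.dump(g,open("side5.pkl","wb"))
im=g["img"][100:290,180:380,::-1];cv2.imwrite("pics/s5g.png",cv2.resize(im,None,fx=3.1,fy=3.1))
E
python3 arc.py .047 .25 .15 .05 0
```

```text
t: 5.95
eef_pos: [0.556, -0.0441, 0.0464]
ee_rot: [3.141, 0.001, -0.515]
force: [-0.8, 1.0, -0.1]
width: 0.0005
[-0.79216355  1.00570205 -0.08971124] [ 0.55601041 -0.04410245  0.04643639]
[[ 0.5671 -0.0508  0.047  -0.415 ]
 [ 0.5781 -0.0569  0.047  -0.315 ]
 [ 0.5897 -0.0619  0.047  -0.215 ]
 [ 0.5957 -0.0639  0.047  -0.165 ]]
[ 0.0437  0.0017 -0.0015  0.0004  0.0007 -0.0968]
[ 0.0858  0.0012 -0.0016  0.0004  0.0007 -0.1923]
[ 0.1276 -0.0035 -0.0016  0.0004  0.0007 -0.2878]
[ 0.1483 -0.0074 -0.0016  0.0004  0.0007 -0.3355]
```

View pics/s5g.png

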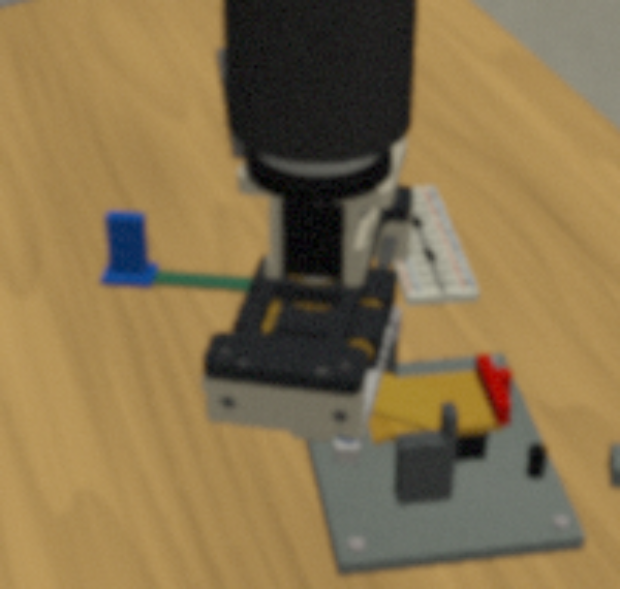

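```bash
python3 -m inch '1 0.022 0.001 0 0 0 -0.048;1 0.0437 0.0017 0 0 0 -0.097;1 0.065 0.0015 0 0 0 -0.145;1 0.0858 0.0012 0 0 0 -0.192;1 0.107 -0.001 0 0 0 -0.24;1 0.1276 -0.0035 0 0 0 -0.288;1 0.1276 -0.0035 0 0 0 -0.288'; python3 arc.py .047 .03 0 -0.03 -.06
```

```text
t: 6.7
eef_pos: [0.5901, -0.0618, 0.0468]
ee_rot: [3.141, 0.0, -0.214]
force: [0.1, -0.3, 0.2]
width: 0.0007
[[ 0.5921 -0.0627  0.047  -0.195 ]
 [ 0.5957 -0.0639  0.047  -0.165 ]
 [ 0.5993 -0.065   0.047  -0.135 ]
 [ 0.603  -0.066   0.047  -0.105 ]]
[ 0.0072  0.0018 -0.0008  0.0002  0.0004 -0.0182]
[ 0.0197  0.0031 -0.0008  0.0002  0.0004 -0.0468]
[ 0.0323  0.004  -0.0008  0.0002  0.0004 -0.0755]
[ 0.0449  0.0046 -0.0008  0.0002  0.0004 -0.1041]
```

```bash
python3 -m inch '1 0.007 0.002 0 0 0 -0.018;1 0.014 0.0025 0 0 0 -0.033;1 0.02 0.003 0 0 0 -0.047'; python3 - <<'E'
from station import arm
from h import *
s=arm.get_state();print(s["force"],s["eef_pos"])
g=arm.grab_frame("side");pickle.dump(g,open("side6.pkl","wb"))
im=g["img"][100:290,180:380,::-1];cv2.imwrite("pics/s6g.png",cv2.resize(im,None,fx=3.1,fy=3.1))
E
```

```text
t: 7.0
eef_pos: [0.5955, -0.0639, 0.047]
ee_rot: [3.142, 0.0, -0.164]
force: [-1.7, -0.1, -1.0]
width: 0.0002
[-1.738262   -0.10695613 -0.97285759] [ 0.59551158 -0.06387045  0.04696082]
```

View pics/s6g.png

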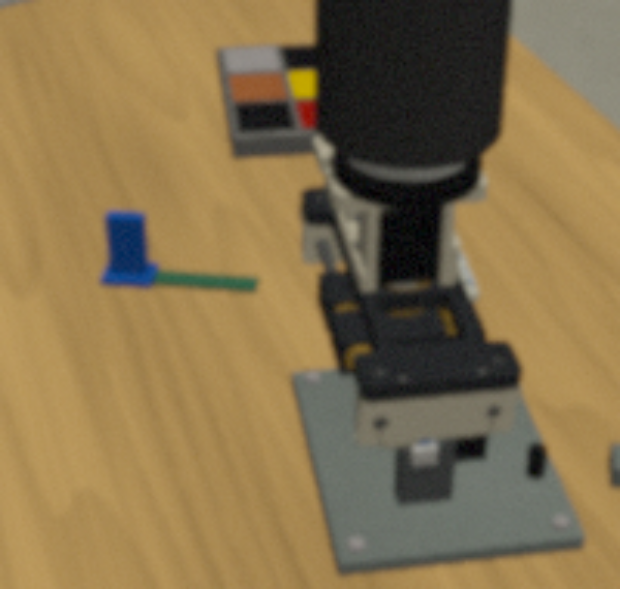

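```bash
python3 -m inch '1 0.006 0 0 0 0 0;1 0.006 0 0 0 0 0'; python3 -m inch '1 0.006 0 0 0 0 0;1 0.006 0 0 0 0 0'
```

```text
t: 7.25
eef_pos: [0.5974, -0.0644, 0.0469]
ee_rot: [3.141, 0.001, -0.165]
force: [-1.6, 0.0, -0.5]
width: 0.0005
t: 7.45
eef_pos: [0.5976, -0.0644, 0.0468]
ee_rot: [3.141, 0.003, -0.165]
force: [-7.2, 2.7, 2.8]
width: 0.0005
```

```bash
python3 -m inch '1 0.006 0 0 0 0 0;1 0.006 0 0 0 0 0'
```

```text
t: 7.65
eef_pos: [0.5977, -0.0645, 0.0467]
ee_rot: [3.141, 0.006, -0.165]
force: [-12.1, 5.8, 7.5]
width: 0.0004
```

```bash
python3 -m inch '1 -0.2 0 0 0 0 0;0.5 -0.2 0 0 0 0 0;0 -0.2 0 -0.3 0 0 0;0 -0.2 0 -0.3 0 0 0;0 -0.2 0 -0.3 0 0 0' 10; python3 go.py .511 .272 .12 -.4575
```

```text
t: 8.15
eef_pos: [0.5464, -0.0547, 0.1438]
ee_rot: [-3.139, -0.011, -0.163]
force: [0.4, -0.6, 0.2]
width: 0.0269
[-0.2941 -1.0554  0.0788 -0.0042 -0.0103  0.2812]
```

```bash
python3 -m inch '0 -0.29 -1 0 0 0 0.28;0 -0.29 -1 0 0 0 0.28;0 -0.29 -1 0 0 0 0.28;0 -0.29 -1 0 0 0 0.28;0 -0.29 -1 0 0 0 0.28;0 -0.29 -1 0 0 0 0.28;0 -0.29 -1 0 0 0 0.28;0 -0.29 -1 0 0 0 0.28;0 -0.29 -1 0 0 0 0.28'; python3 - <<'E'
from station import arm
from h import *
s=arm.get_state();print(s["force"],s["eef_pos"],s["ee_rot"])
for n in("side","top"):
    g=arm.grab_frame(n);pickle.dump(g,open(n+"7.pkl","wb"))
    im=g["img"][100:290,180:380,::-1] if n=="side" else g["img"][130:260,120:350,::-1]
    cv2.imwrite(f"pics/{n}7.png",cv2.resize(im,None,fx=3.4,fy=3.4,interpolation=cv2.INTER_CUBIC))
E
```

```text
t: 9.05
eef_pos: [0.5052, 0.2558, 0.1371]
ee_rot: [-3.141, -0.0, -0.456]
force: [-1.0, -0.1, -0.5]
width: 0.0874
[-1.0324472  -0.11952505 -0.49072856] [0.50516876 0.25579653 0.13710866] [-3.14126524e+00 -2.39567957e-04 -4.56122246e-01]
```

View pics/side7.png

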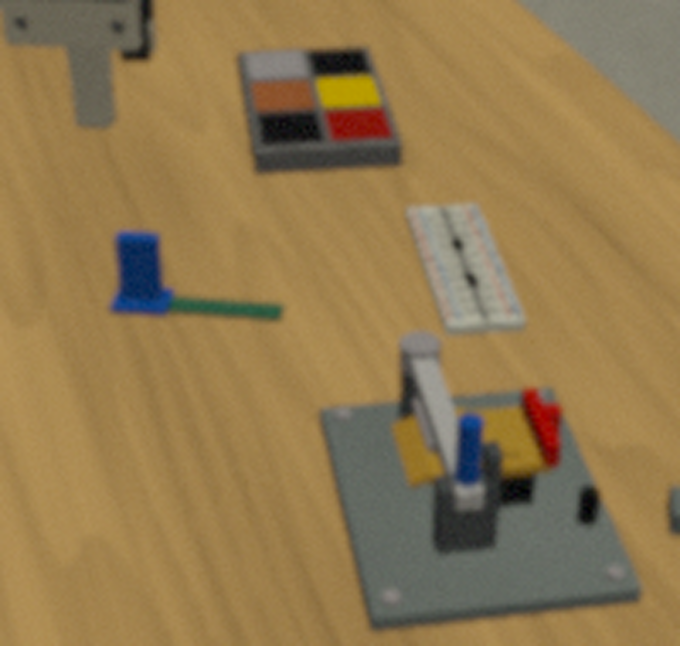

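View pics/top7.png

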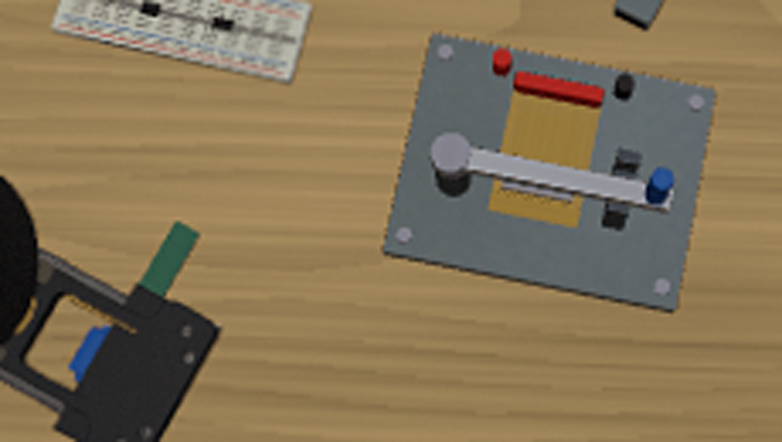

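```bash
python3 go.py .511 .272 .0 -.4575 .511 .272 -.022 -.4575
```

```text
[-8.900e-03 -6.040e-02  4.574e-01 -2.000e-04 -2.000e-04 -5.000e-04]
[-9.000e-03 -6.040e-02  5.307e-01 -2.000e-04 -2.000e-04 -5.000e-04]
```

```bash
python3 -m inch '0 -0.009 -0.06 0 0 0 0;0 -0.009 -0.06 0.15 0 0 0;0 -0.009 -0.06 0.3 0 0 0;0 -0.009 -0.06 0.4 0 0 0;0 -0.009 -0.06 0.457 0 0 0;0 -0.009 -0.06 0.5 0 0 0;0 -0.009 -0.06 0.53 0 0 0;0 -0.009 -0.06 0.53 0 0 0'; python3 - <<'E'
from station import arm
from h import *
s=arm.get_state();print(s["force"],s["eef_pos"],s["ee_rot"])
g=arm.grab_frame("side");pickle.dump(g,open("side8.pkl","wb"))
im=g["img"][80:230,160:300,::-1]
cv2.imwrite("pics/side8.png",cv2.resize(im,None,fx=4,fy=4,interpolation=cv2.INTER_CUBIC))
E
```

```text
t: 9.95
eef_pos: [0.5107, 0.272, -0.0226]
ee_rot: [3.141, 0.0, -0.458]
force: [0.2, -0.2, 0.7]
width: 0.0875
[ 0.21610988 -0.16712483  0.67596213] [ 0.5106619   0.27200434 -0.02262461] [ 3.14059858e+00  3.36199674e-04 -4.58146408e-01]
```

View pics/side8.png

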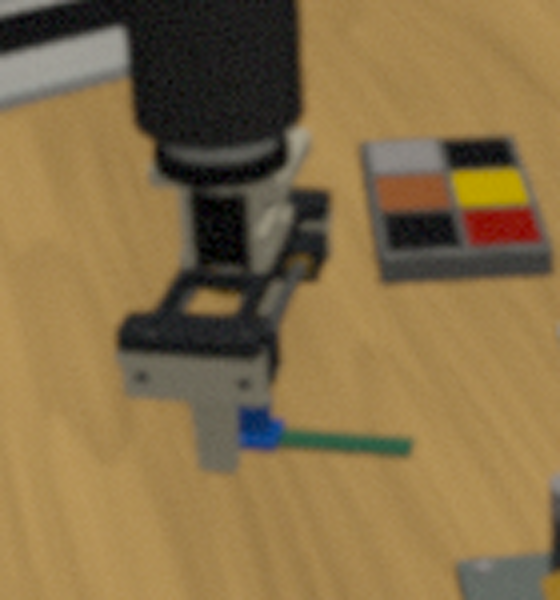

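```bash
python3 - <<'E'
from h import *
g=pickle.load(open("side8.pkl","rb"));print(proj(g,[[.482,.214,z] for z in(0,.01,.02,.03)]))
E
python3 -m inch '1 0 0 0 0 0 0;1 0 0 0 0 0 0;1 0 0 0 0 0 0;1 0 0 0 0 0 0;1 0 0 0 0 0 0;1 0 0 0 0 0 0;1 0 0 0 0 0 0;1 0 0 0 0 0 0;1 0 0 0 0 0 0;1 0 0 0 0 0 0' 40
```

```text
[[214.81476002 204.49388536]
 [214.47643415 200.84183768]
 [214.13543769 197.14995665]
 [213.79176199 193.41778022]]
t: 11.0
eef_pos: [0.5107, 0.2725, -0.022]
ee_rot: [3.142, 0.0, -0.457]
force: [-0.2, -0.1, 0.3]
width: 0.0131
```

```bash
python3 -m inch '1 0 0 -0.1 0 0 0;1 0 0 -0.2 0 0 0;1 0 0 -0.3 0 0 0;1 0 0 -0.3 0 0 0;1 0 0 -0.3 0 0 0'; python3 go.py .477 .0245 .05 -.165;  python3 - <<'E'
from h import *
from scipy.optimize import least_squares
f=pickle.load(open("top7.pkl","rb"));g=pickle.load(open("side7.pkl","rb"))
for n,f_,(a,b,c,d) in(("t",f,(130,225,225,340)),("s",g,(190,290,270,375))):
    cv2.imwrite(f"pics/{n}7z.png",cv2.resize(f_["img"][a:b,c:d,::-1],None,fx=6,fy=6,interpolation=cv2.INTER_CUBIC))
E
```

```text
t: 11.5
eef_pos: [0.5109, 0.2728, 0.0687]
ee_rot: [-3.14, -0.0, -0.458]
force: [-0.7, 0.1, -0.9]
width: 0.0116
[ 2.643e-01  7.923e-01  6.110e-02 -1.600e-03 -5.000e-04 -2.795e-01]
```

View pics/t7z.png

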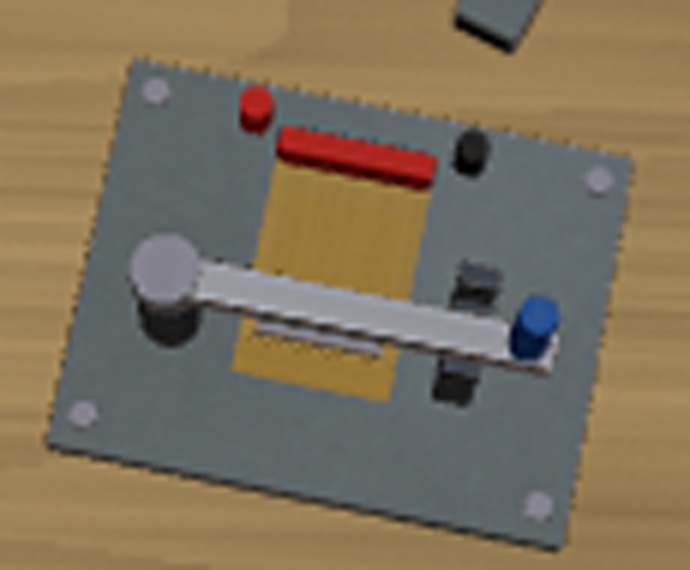

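View pics/s7z.png

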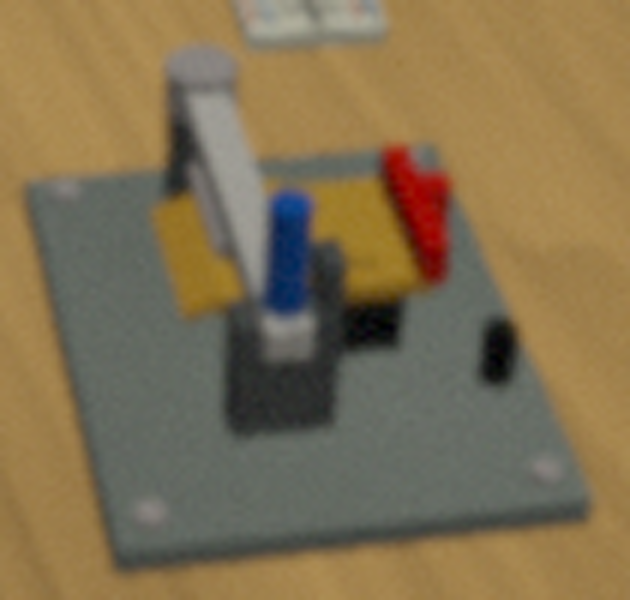

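```bash
python3 -m inch '1 0.264 0.792 0.06 0 0 -0.28;1 0.264 0.792 0.06 0 0 -0.28;1 0.264 0.792 0.06 0 0 -0.28;1 0.264 0.792 0.06 0 0 -0.28;1 0.264 0.792 0.06 0 0 -0.28;1 0.264 0.792 0.06 0 0 -0.28;1 0.264 0.792 0.06 0 0 -0.28;1 0.264 0.792 0.06 0 0 -0.28'
cat > fix2.py <<'E'
from h import *
from scipy.optimize import least_squares
f=pickle.load(open("top7.pkl","rb"));g=pickle.load(open("side7.pkl","rb"))
def T(p,L): 
    c,s=np.cos(p[2]),np.sin(p[2]);L=np.asarray(L,float);return np.c_[p[0]+c*L[:,0]-s*L[:,1],p[1]+s*L[:,0]+c*L[:,1],L[:,2]]
def px(U,s,off): return (np.array(U,float)+.5)/s-.5+off
c=[[.075,.095,.012],[.075,-.095,.012],[-.075,-.095,.012],[-.075,.095,.012]]
L=np.array(c+[[.035,.028,.063],[.035,-.028,.063]])
U=px([[135,60],[632,158],[562,543],[48,443],[278,160],[432,188]],6,[225,130])
Lg=np.array([c[0],c[3],c[1],c[2],[-.03,-.028,.045],[-.03,.028,.045]])
Ug=px([[432,150],[28,183],[590,508],[116,553],[187,316],[152,205]],6,[270,190])
x0=[.643,-.004,-.165]
r=least_squares(lambda p:(proj(f,T(p,L))-U).ravel(),x0);print("top",r.x.round(4),r.fun.round(1))
q=least_squares(lambda p:(proj(g,T(p,Lg))-Ug).ravel(),x0);print("side",q.x.round(4),q.fun.round(1))
j=least_squares(lambda p:np.r_[(proj(f,T(p,L))-U).ravel(),(proj(g,T(p,Lg))-Ug).ravel()],x0);print("joint",j.x.round(4))
for p in(r.x,q.x,j.x): print("mouth",T(p,[[-.03,0,.045]]).round(4))
E
python3 fix2.py
python3 - <<'E'
from station import arm
from h import *
s=arm.get_state();print(s["force"],s["eef_pos"],s["ee_rot"])
for n in("side","top"):
    g=arm.grab_frame(n);pickle.dump(g,open(n+"9.pkl","wb"))
    im=g["img"][120:290,190:390,::-1] if n=="side" else g["img"][130:290,200:380,::-1]
    cv2.imwrite(f"pics/{n}9.png",cv2.resize(im,None,fx=3.7,fy=3.7,interpolation=cv2.INTER_CUBIC))
E
```

```text
t: 12.3
eef_pos: [0.4768, 0.0245, 0.0496]
ee_rot: [3.141, 0.001, -0.164]
force: [-0.4, 0.9, 0.1]
width: 0.012
top [ 0.6438 -0.0022 -0.1622] [-1.5 -0.1 -0.2 -0.2 -0.1  1.3 -1.3  1.1  1.1 -1.3  1.8 -0.9]
side [ 0.6395 -0.0047 -0.1738] [-1.  -0.6 -2.5 -0.2 -1.1 -0.5 -2.9  0.5  3.5 -0.1  3.9  0.7]
joint [ 0.6417 -0.0027 -0.1676]
mouth [[0.6142 0.0027 0.045 ]]
mouth [[6.099e-01 5.000e-04 4.500e-02]]
mouth [[0.6121 0.0023 0.045 ]]
[-0.43392275  0.86469397  0.1416978 ] [0.4768187  0.0244853  0.04958976] [ 3.14122072e+00  5.43864267e-04 -1.64454953e-01]
```

View pics/side9.png

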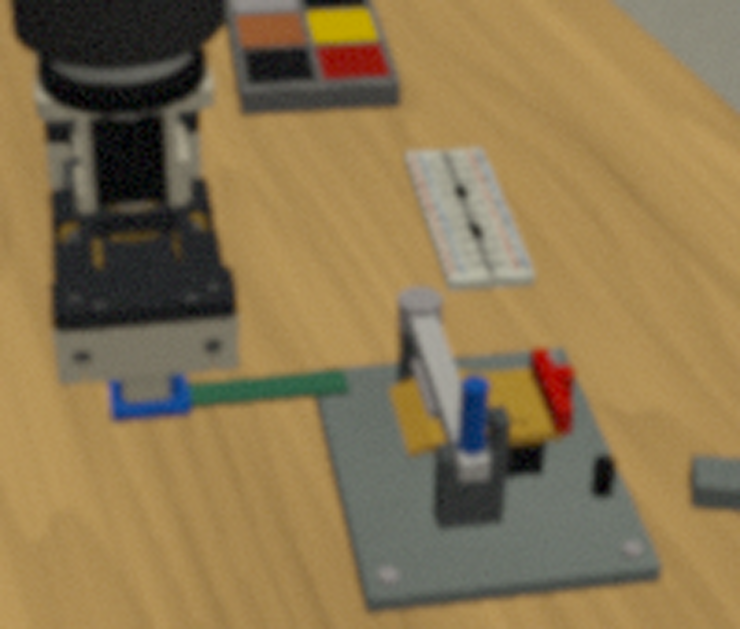

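View pics/top9.png

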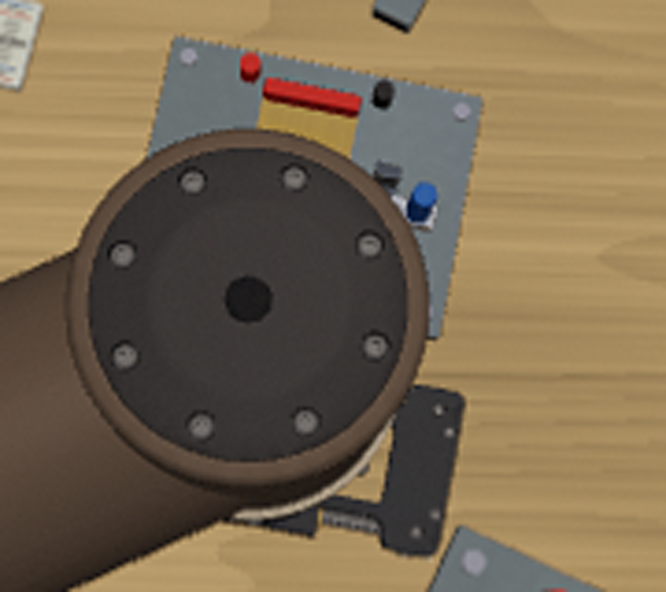

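```bash

cat > fix3.py <<'E'
from h import *
from scipy.optimize import least_squares
f=pickle.load(open("top7.pkl","rb"));g=pickle.load(open("side7.pkl","rb"))
def T(p,L): 
    c,s=np.cos(p[2]),np.sin(p[2]);L=np.asarray(L,float);return np.c_[p[0]+c*L[:,0]-s*L[:,1],p[1]+s*L[:,0]+c*L[:,1],L[:,2]]
def px(U,s,off): return (np.array(U,float)+.5)/s-.5+off
Lt=np.array([[.010,.055,.082],[.010,-.070,.114],[.065,.028,.063],[.065,-.028,.063]])
Ut=px([[167,270],[538,313],[278,160],[432,188]],6,[225,130])
Lg=np.array([[.010,.055,.082],[.010,-.070,.114]])
Ug=px([[203,65],[292,203]],6,[270,190])
x0=[.613,.002,-.165]
F=[(f,Lt,Ut),(g,Lg,Ug)]
res=lambda p,I:np.concatenate([(proj(F[i][0],T(p,F[i][1]))-F[i][2]).ravel() for i in I])
for I in((0,),(1,),(0,1)):
    r=least_squares(res,x0,args=(I,));print(I,r.x.round(4),r.fun.round(1))
b=[[.075,.095,.012],[.075,-.095,.012],[-.075,-.095,.012],[-.075,.095,.012]]
p=r.x;bu=px([[135,60],[632,158],[562,543],[48,443]],6,[225,130])
W=np.array([onz(f,u,.012)[:2] for u in bu]);c,s=np.cos(p[2]),np.sin(p[2]);print("base corners in mouth frame",((W-p[:2])@np.array([[c,-s],[s,c]])).round(4))
for u in px([[234,372],[392,400]],6,[225,130]): 
  w=onz(f,u,.043)[:2];print("lip",((w-p[:2])@np.array([[c,-s],[s,c]])).round(4))
X=cloud(f);m=X[150:175,268:300].reshape(-1,3);print(np.percentile(m[:,2],[10,30,50,70,90]).round(3))
E
python3 fix3.py
```

```text
(0,) [ 0.6139  0.0058 -0.1579] [-0.2  0.7  0.5  1.1 -0.5 -1.2  0.2 -0.8]
(1,) [ 0.6147  0.0035 -0.166 ] [-0.1 -0.8  0.1  0.7]
(0, 1) [ 0.6143  0.0053 -0.1578] [ 0.   0.5  0.8  0.9 -0.3 -1.4  0.5 -1.  -0.8 -1.3 -0.2  0.1]
base corners in mouth frame [[ 0.1062  0.0886]
 [ 0.1046 -0.0986]
 [-0.0424 -0.0971]
 [-0.0415  0.0904]]
lip [-0.0103  0.0284]
lip [-0.0096 -0.0276]
[0.011 0.043 0.046 0.051 0.058]
```

```bash
python3 - <<'E'
from h import *
g=pickle.load(open("side9.pkl","rb"))
px=lambda U:(np.array(U,float)+.5)/3.7-.5+[190,120]
n=np.array([np.cos(-.163),np.sin(-.163)]);t=np.array([-n[1],n[0]]);M=np.array([.614,.004])
for U,z in(([346,382],.073),([346,374],.0746),([345,391],.0716),([190,395],.073),([190,411],.0716),([112,418],.0716),([188,411],.0716)):
    w=onz(g,px(U),z);print(U,w.round(4),((w[:2]-M)@n).round(4),((w[:2]-M)@t).round(4))
X=cloud(g)
u=px([300,386]);print(X[int(round(u[1]))-2:int(round(u[1]))+3,int(round(u[0]))].round(3))
p=np.array([.4768,.0245]);print("tcp",(p-M)@n,(p-M)@t)
# predicted
P=lambda a,b,z:[*(p+n*a+t*b),z]
q=proj(g,[P(.1,0,.0731),P(.02,-.015,.0716),P(-.02,-.015,.0716),P(.1,-.009,.0716),P(.1,.009,.0746)]);print(((q-[190,120]+.5)*3.7-.5).round(0))
E
```

```text
[346, 382] [0.5748 0.007  0.073 ] -0.0392 -0.0034
[346, 374] [0.5762 0.0114 0.0746] -0.0385 0.0012
[345, 391] [0.5724 0.0017 0.0716] -0.0406 -0.009
[190, 395] [0.4968 0.0211 0.073 ] -0.1184 -0.0022
[190, 411] [0.4939 0.0101 0.0716] -0.1195 -0.0135
[112, 418] [0.4557 0.0166 0.0716] -0.1582 -0.0133
[188, 411] [0.493  0.0104 0.0716] -0.1205 -0.0133
[[0.553 0.014 0.075]
 [0.553 0.014 0.073]
 [0.552 0.009 0.074]
 [0.55  0.005 0.075]
 [0.549 0.001 0.076]]
tcp -0.13870812141534342 -0.0020364315422690235
[[347. 380.]
 [192. 415.]
 [111. 423.]
 [349. 393.]
 [344. 367.]]
```

```bash
python3 -m inch '1 0 -0.007 0.04 0 0 0;1 0 -0.007 0.083 0 0 0;1 0 -0.007 0.083 0 0 0;1 0.04 -0.007 0.083 0 0 0;1 0.08 -0.007 0.083 0 0 0;1 0.12 -0.007 0.083 0 0 0;1 0.16 -0.007 0.083 0 0 0;1 0.16 -0.007 0.083 0 0 0;1 0.16 -0.007 0.083 0 0 0';  python3 - <<'E'
from station import arm
from h import *
for i in range(1):
    s=arm.get_state();print(s["force"],s["eef_pos"],s["ee_rot"])
g=arm.grab_frame("side");pickle.dump(g,open("side10.pkl","wb"))
im=g["img"][150:290,210:390,::-1]
cv2.imwrite(f"pics/side10.png",cv2.resize(im,None,fx=4.2,fy=4.2,interpolation=cv2.INTER_CUBIC))
E
```

```text
t: 13.3
eef_pos: [0.5246, 0.0181, 0.0249]
ee_rot: [3.141, 0.001, -0.165]
force: [-0.5, 0.1, -0.6]
width: 0.0118
[-0.45337346  0.05121722 -0.59618087] [0.52462515 0.01813954 0.02491981] [ 3.14142567e+00  5.31690421e-04 -1.65334456e-01]
```

View pics/side10.png

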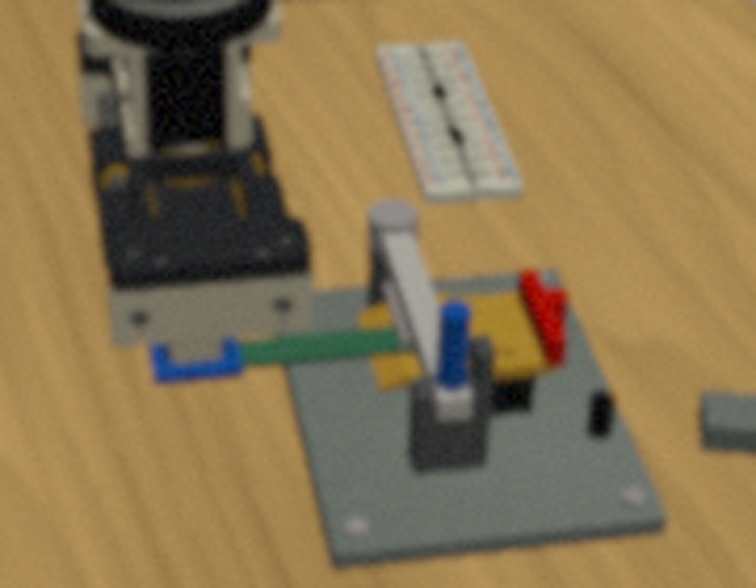

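```bash
for i in 1; do python3 -m inch '1 0 0 0.0015 0 0 0;1 0 0 0.0015 0 0 0'|egrep 'pos|force'; python3 -m inch '1 0 0 0.0015 0 0 0;1 0 0 0.0015 0 0 0'|egrep 'pos|force';python3 -m inch '1 0 0 0.0015 0 0 0;1 0 0 0.0015 0 0 0'|egrep 'pos|force'; done
```

```text
eef_pos: [0.5242, 0.0185, 0.0247]
force: [-0.6, -0.5, -0.2]
eef_pos: [0.5244, 0.0186, 0.0243]
force: [-0.4, -0.1, -0.8]
eef_pos: [0.5245, 0.0186, 0.0238]
force: [-0.3, -0.0, -1.0]
```

```bash
python3 -m inch '1 0 0 0.0015 0 0 0;1 0 0 0.0015 0 0 0'|egrep 'pos|force'; python3 -m inch '1 0 0 0.0015 0 0 0;1 0 0 0.0015 0 0 0'|egrep 'pos|force'; python3 -m inch '1 0 0 0.0015 0 0 0;1 0 0 0.0015 0 0 0'|egrep 'pos|force'; python3 -c "
from station import arm;print(arm.get_state()['moment'])"
```

```text
eef_pos: [0.5245, 0.0185, 0.0233]
force: [0.3, 0.5, -1.7]
eef_pos: [0.5245, 0.0185, 0.0231]
force: [-0.7, 0.8, 2.3]
eef_pos: [0.5245, 0.0185, 0.0229]
force: [-3.8, 0.3, 6.5]
[ 0.06768675  0.7559806  -0.01994016]
```

```bash
python3 -m inch '1 0 0 -0.0035 0 0 0;1 0 0 -0.0035 0 0 0;1 0.02 0 -0.0035 0 0 0;1 0.04 0 -0.0035 0 0 0;1 0.06 0 -0.0035 0 0 0;1 0.08 0 -0.0035 0 0 0;1 0.09 0 -0.0035 0 0 0;1 0.09 0 -0.0035 0 0 0'; python3 -m inch '1 0.01 0 0 0 0 0;1 0.01 0 0 0 0 0'|egrep 'pos|force'; python3 -c "
from station import arm;print(arm.get_state()['moment'])"
```

```text
t: 15.35
eef_pos: [0.5516, 0.014, 0.0233]
ee_rot: [3.141, 0.0, -0.165]
force: [0.4, -0.1, -1.7]
width: 0.0121
eef_pos: [0.5543, 0.0136, 0.0235]
force: [0.7, -0.1, 0.1]
[-0.05731226  0.02086359 -0.02474908]
```

```bash
for i in 1; do python3 -m inch '1 0.005 0 0 0 0 0;1 0.01 0 0 0 0 0;1 0.01 0 0 0 0 0'|egrep 'pos|force'; python3 -m inch '1 0.005 0 0 0 0 0;1 0.01 0 0 0 0 0;1 0.01 0 0 0 0 0'|egrep 'pos|force'; python3 -m inch '1 0.005 0 0 0 0 0;1 0.01 0 0 0 0 0;1 0.01 0 0 0 0 0'|egrep 'pos|force'; done; python3 -c "
from station import arm;print(arm.get_state()['moment'])"
```

```text
eef_pos: [0.557, 0.0131, 0.0234]
force: [-1.0, 0.4, -1.1]
eef_pos: [0.5595, 0.0125, 0.0233]
force: [-1.8, 0.4, -1.1]
eef_pos: [0.5619, 0.0119, 0.0234]
force: [-6.0, 1.3, 1.3]
[ 0.26248919  2.01841918 -0.01274374]
```

```bash
python3 -m inch '1 0.005 0 0 0 0 0;1 0.01 0 0 0 0 0;1 0.01 0 0 0 0 0'|egrep 'pos|rot|force'; python3 -m inch '1 0.005 0 0 0 0 0;1 0.01 0 0 0 0 0;1 0.01 0 0 0 0 0'|egrep 'pos|rot|force';  python3 - <<'E'
from station import arm
from h import *
g=arm.grab_frame("side");pickle.dump(g,open("side11.pkl","wb"))
im=g["img"][150:290,210:390,::-1]
cv2.imwrite(f"pics/side11.png",cv2.resize(im,None,fx=4.2,fy=4.2,interpolation=cv2.INTER_CUBIC))
E
```

```text
eef_pos: [0.564, 0.0113, 0.0234]
ee_rot: [3.141, 0.003, -0.165]
force: [-9.9, 0.5, 5.2]
eef_pos: [0.5661, 0.0106, 0.0234]
ee_rot: [3.14, 0.004, -0.165]
force: [-13.1, 2.4, 9.0]
```

View pics/side11.png

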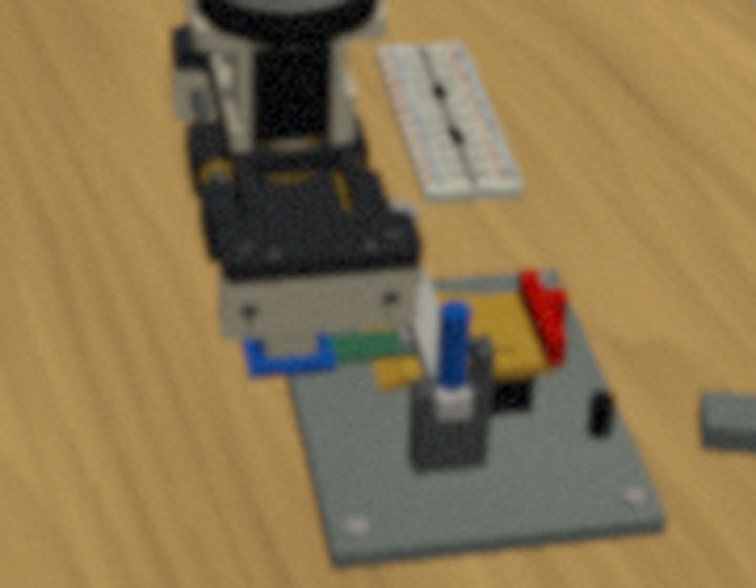

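```bash
python3 -m inch '1 0 0 -0.002 0 0 0;1 0 0 -0.002 0 0 0'|egrep 'pos|rot|force'; python3 -m inch '1 0 0 -0.001 0 0 0;1 0 0 -0.001 0 0 0'|egrep 'pos|rot|force';
```

```text
eef_pos: [0.5662, 0.0106, 0.0236]
ee_rot: [3.14, 0.004, -0.165]
force: [-10.4, 1.2, 3.6]
eef_pos: [0.5662, 0.0106, 0.0237]
ee_rot: [3.14, 0.004, -0.165]
force: [-9.2, 1.2, 2.0]
```

```bash
python3 -m inch '1 0.005 0 0 0 0 0;1 0.01 0 -0.001 0 0 0;1 0.01 0 -0.001 0 0 0'|egrep 'pos|rot|force'; python3 -m inch '1 0.005 0 0 0 0 0;1 0.01 0 -0.001 0 0 0;1 0.01 0 -0.001 0 0 0'|egrep 'pos|rot|force|t:'
```

```text
eef_pos: [0.5685, 0.01, 0.0237]
ee_rot: [3.14, 0.006, -0.165]
force: [-10.0, 2.4, 2.8]
t: 18.1
eef_pos: [0.5719, 0.0096, 0.0238]
ee_rot: [3.14, 0.005, -0.165]
force: [-7.3, 1.3, -0.4]
```

```bash
python3 - <<'E'
from station import arm
from h import *
s=arm.get_state();p=s["eef_pos"];print(s["force"],p)
g=arm.grab_frame("side");pickle.dump(g,open("side12.pkl","wb"))
im=g["img"][170:270,240:360,::-1]
n=np.array([np.cos(-.163),np.sin(-.163)]);t=np.array([-n[1],n[0]])
P=lambda a,b,z:[*(p[:2]+n*a+t*b),z]
q=proj(g,[P(.02,-.015,.0455),P(-.02,-.015,.0455)]);print(((q-[240,170]+.5)*6-.5).round(0))
cv2.imwrite(f"pics/side12.png",cv2.resize(im,None,fx=6,fy=6,interpolation=cv2.INTER_CUBIC))
E
```

```text
[-7.30876457  1.33986059 -0.40778225] [0.57185439 0.0095786  0.02382317]
[[320. 409.]
 [194. 421.]]
```

View pics/side12.png

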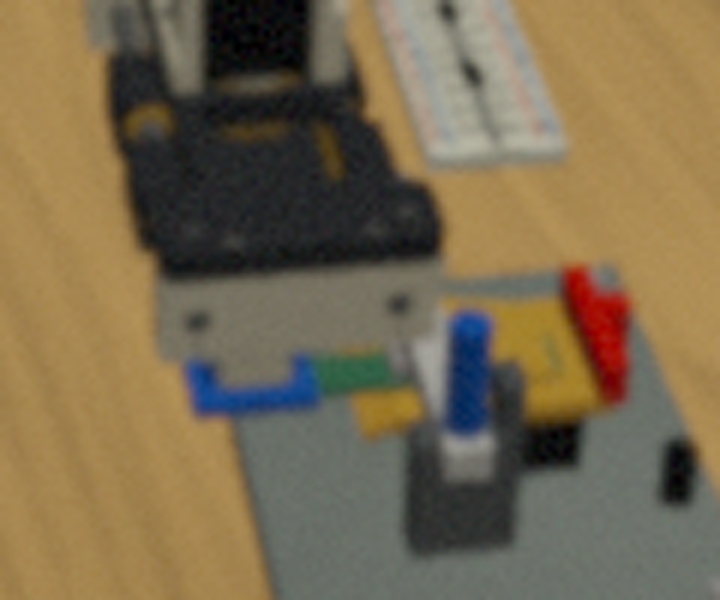

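```bash
python3 - <<'E'
from h import *
g=pickle.load(open("side12.pkl","rb"))
cv2.imwrite("pics/s12z.png",cv2.resize(g["img"][205:245,310:350,::-1],None,fx=14,fy=14,interpolation=cv2.INTER_CUBIC))
n=np.array([np.cos(-.163),np.sin(-.163)]);t=np.array([-n[1],n[0]]);M=np.array([.614,.004])
L=lambda a,b,z:[*(M+n*a+t*b),z]
for d in(.05,.054,.057,.06,.065): print(d,((proj(g,[L(d,.009,.048),L(d,-.009,.048),L(d,-.028,.045)])-[310,205]+.5)*14-.5).round(0).tolist())
E
```

```text
0.05 [[245.0, 289.0], [276.0, 367.0], [309.0, 469.0]]
0.054 [[272.0, 286.0], [304.0, 364.0], [338.0, 466.0]]
0.057 [[293.0, 284.0], [326.0, 362.0], [359.0, 464.0]]
0.06 [[314.0, 282.0], [347.0, 360.0], [381.0, 462.0]]
0.065 [[349.0, 279.0], [382.0, 356.0], [416.0, 458.0]]
```

View pics/s12z.png

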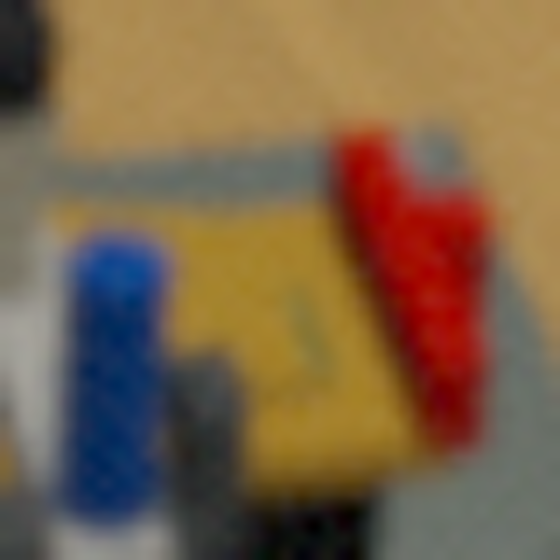

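```bash
python3 -m inch '1 0 0 0 0 0 0;1 0 0 0 0 0 0;1 0 0 0 0 0 0;1 0 0 0 0 0 0;1 0 0 0 0 0 0;1 0 0 0 0 0 0;1 0 0 0 0 0 0;1 0 0 0 0 0 0'; python3 - <<'E'
from station import arm
from h import *
g=arm.grab_frame("side")
cv2.imwrite("pics/s13.png",cv2.resize(g["img"][170:270,240:360,::-1],None,fx=6,fy=6,interpolation=cv2.INTER_CUBIC))
E
```

```text
t: 18.95
eef_pos: [0.5719, 0.0096, 0.0238]
ee_rot: [3.14, 0.005, -0.165]
force: [-6.9, 1.7, -1.0]
width: 0.0116
```

View pics/s13.png

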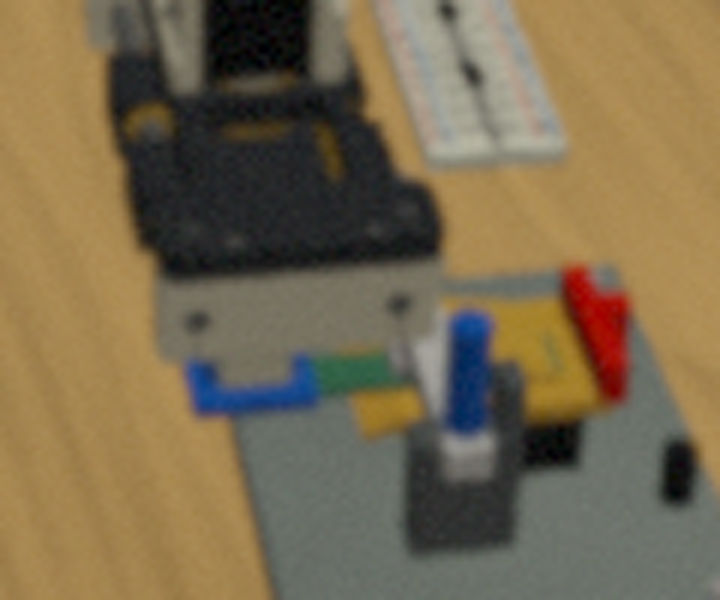

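The last picture matches the one before. The blade tip shows green at (550,350), short of the red stop at about (600,350). The bar is in the catch by the peg at (468,380), and the blade is steady in the grip.

```bash
python3 -c "
from station import arm;print(arm.job_done())"
```

```text
the job is handed in; nothing more can be done
None
```

I did the job in the order asked and handed it in at about t = 19 s, with the blade still gripped in the fixture.

- **Swing arm:** I pushed the peg with the closed fingers until the force rose to about 12 N at the end stop. Both cameras showed the bar in the catch afterwards, and it was still there in the last side view.
- **Blade:** I gripped the rib at 40 N, found the lower plate by touch, backed off slightly and slid the blade in at that height. The drag rose as the tip met the upper plate, then levelled off at about 7–10 N, so the blade is past the 52 mm point.
- **Final depth:** The tip is about 57 mm in, roughly 8 mm short of the red stop. The side picture gave 57 mm and the arm's own position gave 55–58 mm. Over the last 0.8 s the pose did not change and the opening stayed at about 12 mm.
- **Other objects:** I never moved near the batteries or the breadboard, and the breadboard looks unmoved in the last view. I did not check the batteries separately at the end.

**Disagreements and limits:**
- **Reported height:** The reported TCP height is about 40 mm lower than the real fingertips. The cameras and the absence of any bench contact at z = -10 mm both showed this. I worked from the cameras and relative heights instead.
- **Mouth position:** The two cameras disagreed by a few millimetres on where the mouth is.
- **Level:** The tool tilted about 0.3° under the drag.
- **Downward push:** The blade was pressed down with up to about 9 N part-way in. I eased that off to about zero before the end.

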